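Cover the stock jars from a pile of covers

TASK

The four glass stock jars stand open and their steel covers are piled up on the bench, widest at the bottom. Take the pile apart and put each cover, grip upwards, on the jar of its own size (the smallest cover on the smallest jar, and so on), set down gently and centred so that every mouth is fully closed. Leave the jars, the dropper bottle and the slide box standing where they are.

Things in the scene. Friction and masses are not known exactly. Their poses are not given: they have to be found in the camera images.
- jar_small: the smallest of four open, upright, straight-sided clear glass jars, loose on the bench with a little dry stock in it: outside diameter 44 mm, mouth 34 mm, height 55 mm (flat rim). Origin: centre of its underside, on the bench; z points up to the mouth. Its place on the bench changes.
- jar_medium: the second smallest of four open, upright, straight-sided clear glass jars, loose on the bench with a little dry stock in it: outside diameter 58 mm, mouth 48 mm, height 68 mm (flat rim). Origin: centre of its underside, on the bench; z points up to the mouth. Its place on the bench changes.
- jar_large: the second largest of four open, upright, straight-sided clear glass jars, loose on the bench with a little dry stock in it: outside diameter 74 mm, mouth 64 mm, height 80 mm (flat rim). Origin: centre of its underside, on the bench; z points up to the mouth. Its place on the bench changes.
- jar_giant: the largest of four open, upright, straight-sided clear glass jars, loose on the bench with a little dry stock in it: outside diameter 92 mm, mouth 82 mm, height 95 mm (flat rim). Origin: centre of its underside, on the bench; z points up to the mouth. Its place on the bench changes.
- cover_giant: the largest of four round stainless-steel covers, for the largest jar (it overhangs that jar's rim by 4 mm all round when centred): flat disc 100 mm in diameter and 6 mm thick, flat beneath, with a central upright black plastic cylindrical grip 28 mm in diameter and 18 mm tall with a flat top (24 mm tall in all). Stands on the bench at the bottom of the pile of covers. Origin: centre of its underside; z up.
- cover_large: the second largest of four round stainless-steel covers, for the second largest jar (it overhangs that jar's rim by 4 mm all round when centred): flat disc 82 mm in diameter and 6 mm thick, flat beneath, with a central upright black plastic cylindrical grip 28 mm in diameter and 18 mm tall with a flat top (24 mm tall in all). In the pile it stands flat on the grip of the 100 mm cover. Origin: centre of its underside; z up.
- cover_medium: the second smallest of four round stainless-steel covers, for the second smallest jar (it overhangs that jar's rim by 4 mm all round when centred): flat disc 66 mm in diameter and 6 mm thick, flat beneath, with a central upright black plastic cylindrical grip 28 mm in diameter and 18 mm tall with a flat top (24 mm tall in all). In the pile it stands flat on the grip of the 82 mm cover. Origin: centre of its underside; z up.
- cover_small: the smallest of four round stainless-steel covers, for the smallest jar (it overhangs that jar's rim by 4 mm all round when centred): flat disc 52 mm in diameter and 6 mm thick, flat beneath, with a central upright black plastic cylindrical grip 28 mm in diameter and 18 mm tall with a flat top (24 mm tall in all). In the pile it stands flat on the grip of the 66 mm cover and is the topmost. Origin: centre of its underside; z up.
- dropper: bystander: amber dropper bottle with black cap and rubber bulb, 38 mm in diameter, 107 mm tall, standing among the jars. Origin: centre of its underside.
- slide_box: bystander: closed blue slide box, 57 x 88 mm and 33 mm high, lying among the jars. Origin: centre of its underside; its long side is along its y axis.
Not all that is in view belongs to the job. What is shaped like the jar_giant but purple is not meant.

How it is judged:
By the outcome, as a careful person would: the job done as asked, in the order asked, and still so for the second after the job is handed in, with the robot touching nothing.
It also fails if it takes over 102 s, if anything falls off the work surface, if the arm or the gripper's body presses on something with over 40 N, if the wrist force passes 120 N, or if a joint passes its speed limit or range.

ROBOT

A 6-joint arm with a two-finger parallel gripper is mounted at the origin on the work surface. World frame = base frame: x ahead of the robot, y to its left, z up, the work surface at z = 0. Lengths are in m, angles in rad, forces in N, time in s.
With the tool pointing down it reaches from about 0.35 to 0.975 m from the base axis. Payload 4.9 kg.
Tool frame: the origin (TCP) lies at the very end of the fingers, on their centre line; the grasp point (between the pads) lies 19 mm behind it (ctrl.pinch_z is the distance from the TCP to the grasp point, in m); z points along the fingers, y is the line along which they close (so a half turn about z gives the same grasp; the last joint's range is limited). The gripper opens to 85 mm and grips with 20 to 120 N. Pads are 22 mm wide; open, the fingers measure 114 mm over their backs; the gripper's body (76 mm by 85 mm) begins 54 mm behind the grasp point. The pads swing forward as they close: fully open they stand 13 mm farther back than shut.
Start: joints at [-1.445, 0.053, 1.613, -0, 1.476, -0.119], TCP at [0.151, -0.606, 0.231] pointing down, gripper open.
Joint ranges: [-3.01, 3.01], [-1.01, 2.22], [0.06, 2.58], [-1.02, 4.17], [0.09, 2.62], [-3.14, 3.14]. Speed limits (rad/s): [2.57, 2.57, 3.14, 3.14, 3.14, 3.14].

INTERFACE

Orientations are given as a rotation vector (axis times angle).
In Python, from station import ctrl, optics gives the robot as it stands. The module is installed in compiled form; this text tells all that it offers.
- The arm moves only by the shell command python3 -m handwheel 'ROWS' [OPENING] [FORCE]. ROWS is JSON, one flat list of numbers, 6 for each row, row after row: the shift along the tool's x, y, z in m, then the turn, a rotation vector about the tool's x, y, z in degrees. A call has 1 to 20 rows; each row shifts and turns the commanded pose from where the row before left it, along the tool's axes as they then stand; what a row does not reach is not made up. A row lasts 1/10 s, in which the tool goes at most 50 mm and 8.59 degrees, less where a joint would pass 70% of its speed; a pose out of reach is approached as far as the arm can. A call is refused whole if a number of a shift passes 0.05 or a number of a turn 8.59, either way. A call with a gripper value outside its range is refused whole. OPENING is the closure, from 0 (fully open) to 1 (shut), set as the call begins (- or left out, the last holds). The fingers move at their own pace and stop on an object; FORCE is the grip in N (left out, the last holds). Time passes only in rows, so rows that do not move let the fingers close. It gives the time, the measured TCP pose, the force and the opening at its end, in the units of the state.
- ctrl.get_obs(): the state, without advancing time (a new reading comes with each control period).
- optics.get_image(name): name is "scene" or "side" or "wrist"; returns (picture, depth): 420x560x3 uint8, red, green, blue; 420x560 float32, m along the optical axis (not along the pixel's ray), 0 where there is no reading.
- optics.get_calibration(name): a dict with "fovy" (degrees; the focal length in pixels is half the picture's height over the tangent of half this angle, whatever the lens; pixels are square), "cx", "cy" (the principal point, pixels), "k1" (the pictures are not rectified: a ray, as slopes to the right and down, at radius r is drawn at 1 + k1 r^2 times it, then the intrinsics apply), "rvec" (rotation vector, rad) and "tvec" (3), from world to camera coordinates, as OpenCV has them; the wrist camera has in their place "mount" (4x4, takes a point from camera to tool coordinates, whose origin is the TCP and whose axes are the flange's). Camera axes: x right, y down, z forward; pixel columns grow to the right and rows downward; lengths in m; the calibration is good to about 2 mm. A picture is of the moment at which its call begins: read the wrist's pose just before it. get_calibration takes no time and is no camera call.
- ctrl.finish_job(): hands the job in, once; it reports no verdict.
The state is a dict: "t": time; "q": joint angles; "dq": joint speeds; "effort": joint torques, N m; "tool_pos": TCP position; "tool_rot": TCP orientation; "contact_force": force on the tool from outside, world axes, zero at the start; "wrist_torque": the same for the moment, N m; "opening": finger opening in m.
Only numpy, scipy, OpenCV 4.12 (cv2) and the standard library are available. Lean on these libraries where they do the work, as an engineer would, in place of code of your own. Each camera call takes 0.05 s, during which the arm holds its last target. There are 200 camera calls.

## Working session

There is one attempt and no reset: what is moved stays moved. The work goes in short steps, Python scripts to look and compute and a shell command to move; the robot and the scene stay as the last step left them, time stands still between calls to the robot, and variables do not carry over. Pictures are saved under pics/ and viewed, on a budget of 14 in all, crops included, one or two more only if the job needs it, and the job is handed in when it is done.

```bash
mkdir -p pics
cat > h.py <<'E'
import numpy as np, cv2
from station import ctrl, optics
from scipy.spatial.transform import Rotation as R
def cam(name, obs=None):
    c=optics.get_calibration(name); f=210/np.tan(np.radians(c['fovy'])/2)
    if 'mount' in c:
        o=obs; T=np.eye(4); T[:3,:3]=R.from_rotvec(o['tool_rot']).as_matrix(); T[:3,3]=o['tool_pos']
        M=T@np.array(c['mount']); Rw,p=M[:3,:3],M[:3,3]
    else:
        Rc=R.from_rotvec(np.ravel(c['rvec'])).as_matrix(); Rw=Rc.T; p=-Rc.T@np.ravel(c['tvec'])
    return dict(f=f,cx=c['cx'],cy=c['cy'],k=c['k1'],R=Rw,p=p)
def rays(C,uv):
    d=(np.atleast_2d(uv).astype(float)-[C['cx'],C['cy']])/C['f']; s=d.copy()
    for _ in range(10): s=d/(1+C['k']*(s**2).sum(1,keepdims=True))
    return np.c_[s,np.ones(len(s))]
def onplane(C,uv,z):
    r=rays(C,uv)@C['R'].T; t=(z-C['p'][2])/r[:,2]; return C['p']+t[:,None]*r
def cloud(C,depth):
    v,u=np.mgrid[:420,:560]; r=rays(C,np.c_[u.ravel(),v.ravel()])
    P=(r*depth.reshape(-1,1))@C['R'].T+C['p']; return P.reshape(420,560,3)
def proj(C,P):
    c=(np.atleast_2d(P)-C['p'])@C['R']; s=c[:,:2]/c[:,2:]; s=s*(1+C['k']*(s**2).sum(1,keepdims=True))
    return s*C['f']+[C['cx'],C['cy']]
def snap(name):
    o=ctrl.get_obs(); im,d=optics.get_image(name); np.savez(f'{name}.npz',im=im,d=d)
    return cam(name,o),im,d
def save(im,fn): cv2.imwrite('pics/'+fn,im[:,:,::-1])
E
python3 - <<'E'
from h import *
for n in('scene','side','wrist'):
    C,im,d=snap(n); save(im,n+'0.png'); print(n,C['p'].round(3),C['R'][:,2].round(3),C['f'],(d>0).mean())
o=ctrl.get_obs(); print(o, R.from_rotvec(o['tool_rot']).as_matrix().round(3),ctrl.pinch_z)
E
```

```text
scene [1.009 0.418 0.784] [-0.522 -0.428 -0.738] 389.64737558670106 0.9960076530612245
side [-0.139  0.68   0.844] [ 0.544 -0.55  -0.634] 428.99336842578464 0.9963775510204081
wrist [ 0.226 -0.587  0.372] [-0.29  -0.07  -0.955] 369.82301582016134 0.9959736394557823
{'t': 0.15, 'q': array([-1.44500201e+00,  5.32381430e-02,  1.61400994e+00, -1.50752724e-05,
        1.47604786e+00, -1.18972197e-01]), 'dq': array([ 1.04806991e-03, -1.07166606e-03, -4.37011302e-03, -2.67249282e-05,
       -1.84192274e-03,  2.39858897e-03]), 'effort': array([ 3.94345761e-04, -3.94239914e+01, -3.70722699e+01, -6.21210279e-05,
        4.73257096e-03, -2.91250194e-05]), 'tool_pos': array([ 0.15140439, -0.60585474,  0.23030632]), 'tool_rot': array([-3.11640439e+00, -3.83313610e-01,  3.26805133e-05]), 'contact_force': array([ 0.59816716, -0.31674257, -0.67220395]), 'wrist_torque': array([-0.03266937,  0.02424735, -0.00922881]), 'opening': 0.085688953399947} [[ 0.97   0.242 -0.   ]
 [ 0.242 -0.97   0.002]
 [ 0.    -0.002 -1.   ]] 0.0187
```

View pics/scene0.png

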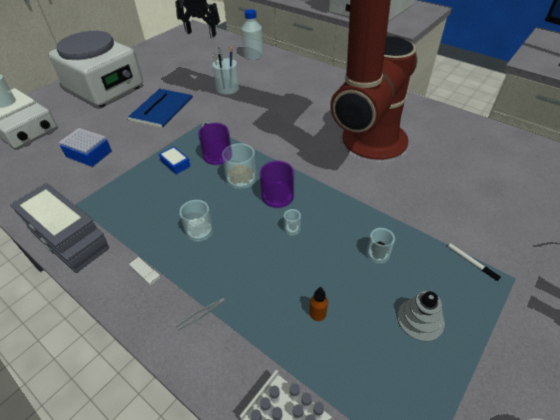

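View pics/side0.png

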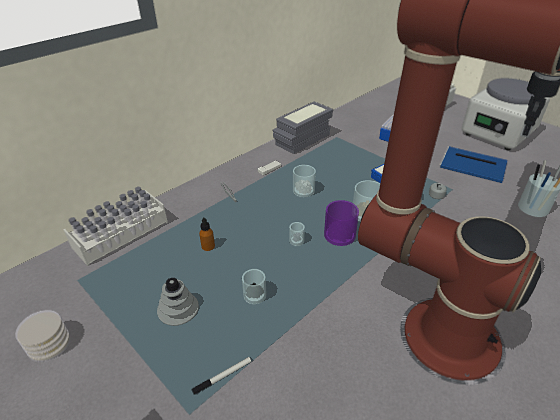

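The scene view shows the pile at (425,312) and the dropper at (318,304). The jars are at (239,165), (196,220), (292,221) and (381,245), with purple decoys at (215,143) and (277,183) and a blue slide box at (175,160). The side view shows the same things, partly hidden by the arm. Next I'll get rough positions.

Run:
```python
from h import *
z=np.load('scene.npz'); C=cam('scene'); P=cloud(C,z['d'])
for n,uv,h in [('giant?',(239,153),.095),('large?',(196,210),.08),('small',(292,215),.055),('med',(381,237),.068),('pile',(429,298),.096),('dropper',(320,292),.107),('box',(175,157),.033),('purpA',(215,130),.095),('purpB',(277,172),.095)]:
    print(n,onplane(C,uv,h)[0].round(3),P[uv[1],uv[0]].round(3))
# height map blobs
hm=(P[:,:,2]>.02)&(P[:,:,2]<.2)&(P[:,:,0]>.2)&(abs(P[:,:,1])<.6)
n,l,s,c=cv2.connectedComponentsWithStats(hm.astype(np.uint8))
for i in range(1,n):
    if s[i,4]>60: q=P[l==i]; print(c[i].round(),s[i,4],q.min(0).round(3),q.max(0).round(3))
```

```text
giant? [ 0.407 -0.221  0.095] [ 0.376 -0.254  0.06 ]
large? [ 0.626 -0.169  0.08 ] [ 0.606 -0.2    0.044]
small [0.477 0.018 0.055] [0.462 0.007 0.035]
med [0.416 0.235 0.068] [0.39  0.227 0.037]
pile [0.521 0.393 0.096] [0.521 0.393 0.096]
dropper [0.647 0.216 0.107] [0.643 0.214 0.1  ]
box [ 0.484 -0.423  0.033] [ 0.485 -0.421  0.035]
purpA [ 0.368 -0.354  0.095] [ 0.345 -0.382  0.07 ]
purpB [ 0.406 -0.085  0.095] [ 0.371 -0.114  0.055]
[351. 128.] 180 [ 0.229 -0.021  0.174] [0.247 0.076 0.2  ]
[227. 152.] 2093 [ 0.283 -0.487  0.02 ] [ 0.457 -0.178  0.1  ]
[174. 157.] 417 [ 0.45  -0.479  0.02 ] [ 0.516 -0.383  0.037]
[276. 181.] 1278 [ 0.36  -0.134  0.02 ] [ 0.452 -0.043  0.099]
[ 60. 225.] 4167 [ 0.808 -0.535  0.02 ] [ 0.914 -0.299  0.115]
[196. 217.] 950 [ 0.592 -0.211  0.02 ] [ 0.665 -0.135  0.085]
[291. 219.] 317 [ 0.455 -0.004  0.02 ] [0.5   0.039 0.059]
[380. 242.] 662 [0.385 0.207 0.02 ] [0.443 0.264 0.071]
[318. 303.] 419 [0.621 0.191 0.02 ] [0.658 0.229 0.108]
[424. 312.] 1282 [0.492 0.356 0.022] [0.557 0.437 0.099]
[283. 403.] 2454 [0.81  0.232 0.049] [0.91  0.361 0.102]
```

Run:
```python
from h import *
z=np.load('scene.npz')['im']; a=cv2.resize(z[100:270,140:420],(800,486),interpolation=cv2.INTER_CUBIC); save(a,'crop1.png')
```

```text
(no output)
```

View pics/crop1.png

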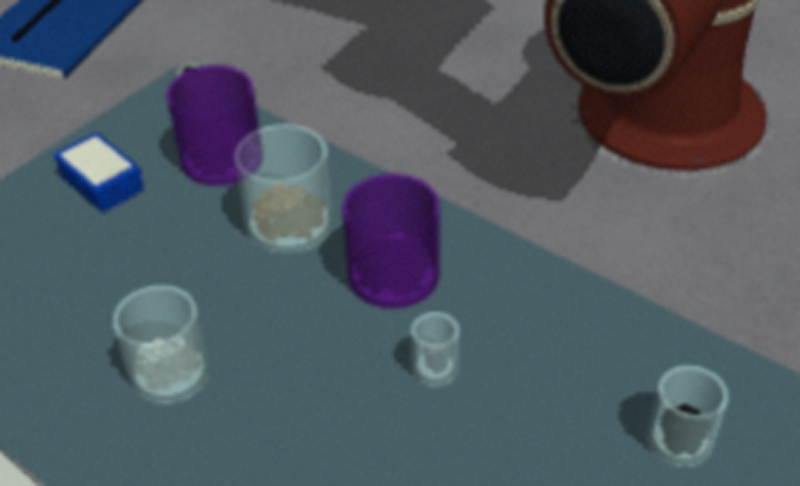

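Depth picks up the rims, so all four jars are identified: giant with beige stock, large with white, then small, and medium with dark. I'll move over the jars and refine their positions with the wrist camera.

```bash
cat >> h.py <<'E'
def delta(target):
    o=ctrl.get_obs(); M=R.from_rotvec(o['tool_rot']).as_matrix()
    return (M.T@(np.array(target)-o['tool_pos'])).round(4), M.round(3).tolist()
def rims(P,jars):
    for n,(x,y,h,r) in jars.items():
        m=(abs(P[:,:,2]-h)<.004)&(np.hypot(P[:,:,0]-x,P[:,:,1]-y)<r+.02)
        q=P[m]
        if len(q)<15: print(n,'few',len(q)); continue
        if h==.0: continue
        from scipy.optimize import least_squares
        s=least_squares(lambda c:np.hypot(q[:,0]-c[0],q[:,1]-c[1])-(r-.0025),[x,y],loss='soft_l1',f_scale=.002)
        print(n,len(q),s.x.round(4),'rms',np.sqrt(np.mean(s.fun**2)).round(4),'z',np.median(q[:,2]).round(4))
JARS=dict(small=(.478,.018,.055,.022),medium=(.414,.235,.068,.029),large=(.629,-.173,.080,.037),giant=(.41,-.224,.095,.046))
E
python3 - <<'E'
from h import *
for n in('scene','side'):
    z=np.load(n+'.npz'); rims(cloud(cam(n),z['d']),JARS)
E
python3 -m handwheel '[0.034,-0.029,-0.006,0,0,0, 0.034,-0.029,-0.006,0,0,0, 0.034,-0.029,-0.006,0,0,0, 0.034,-0.029,-0.006,0,0,0, 0.034,-0.029,-0.006,0,0,0, 0.034,-0.029,-0.006,0,0,0, 0.034,-0.029,-0.006,0,0,0, 0.034,-0.029,-0.006,0,0,0, 0.034,-0.029,-0.006,0,0,0, 0.034,-0.029,-0.006,0,0,0, 0.034,-0.029,-0.006,0,0,0, 0.034,-0.029,-0.006,0,0,0, 0,0,0,0,0,0, 0,0,0,0,0,0]'
python3 - <<'E'
from h import *
C,im,d=snap('wrist'); save(im,'w1.png'); rims(cloud(C,d),JARS); print(C['p'],C['R'][:,2])
C,im,d=snap('side'); rims(cloud(C,d),JARS)
C,im,d=snap('scene'); rims(cloud(C,d),JARS)
E
```

```text
small 100 [0.4779 0.0168] rms 0.0015 z 0.0549
medium 154 [0.4142 0.2356] rms 0.0015 z 0.0677
large 176 [ 0.6278 -0.1732] rms 0.0017 z 0.08
giant 176 [ 0.4094 -0.2237] rms 0.0021 z 0.0951
small 65 [0.4758 0.0186] rms 0.0019 z 0.0533
medium 125 [0.4115 0.2377] rms 0.0018 z 0.0668
large 84 [ 0.627 -0.173] rms 0.0024 z 0.0783
giant 86 [ 0.4079 -0.2225] rms 0.0025 z 0.0935
t: 1.55
tool_pos: [0.4632, -0.1691, 0.3031]
tool_rot: [3.118, 0.387, -0.001]
contact_force: [-0.4, -1.3, -0.8]
opening: 0.0852
small 583 [0.4769 0.0172] rms 0.0015 z 0.0539
medium few 0
large 703 [ 0.6287 -0.174 ] rms 0.0015 z 0.0789
giant 1299 [ 0.4098 -0.2236] rms 0.0015 z 0.0939
[ 0.53784207 -0.15004867  0.44478267] [-0.28997724 -0.07304106 -0.95424222]
small 71 [0.4756 0.0192] rms 0.0019 z 0.0534
medium 132 [0.4114 0.2376] rms 0.0018 z 0.0665
large 87 [ 0.6271 -0.1728] rms 0.0026 z 0.0782
giant 128 [ 0.4084 -0.2224] rms 0.002 z 0.0937
small 94 [0.4778 0.0167] rms 0.0017 z 0.0549
medium 151 [0.414  0.2355] rms 0.0015 z 0.0678
large 188 [ 0.628 -0.173] rms 0.0017 z 0.0801
giant 180 [ 0.4093 -0.2235] rms 0.0022 z 0.095
```

View pics/w1.png

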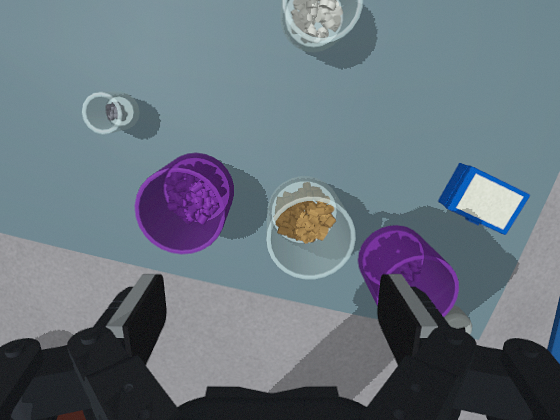

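The giant's beige stock is at (310,235), the large jar at (320,10) and the small at (105,112). The four rim fits agree to about 2 mm. Now to the pile.

```bash
python3 -m handwheel '[0.0137,-0.038,0.002,0,0,0, 0.0137,-0.038,0.002,0,0,0, 0.0137,-0.038,0.002,0,0,0, 0.0137,-0.038,0.002,0,0,0, 0.0137,-0.038,0.002,0,0,0, 0.0137,-0.038,0.002,0,0,0, 0.0137,-0.038,0.002,0,0,0, 0.0137,-0.038,0.002,0,0,0, 0.0137,-0.038,0.002,0,0,0, 0.0137,-0.038,0.002,0,0,0, 0.0137,-0.038,0.002,0,0,0, 0.0137,-0.038,0.002,0,0,0, 0.0137,-0.038,0.002,0,0,0, 0.0137,-0.038,0.002,0,0,0, 0,0,0,0,0,0, 0,0,0,0,0,0]'
cat >> h.py <<'E'
def disc(P,z,x,y,r,tol=.003):
    "centre of the flat ring (steel) at height z, by circle fit on its outer edge"
    m=(abs(P[:,:,2]-z)<tol)&(np.hypot(P[:,:,0]-x,P[:,:,1]-y)<r+.02); q=P[m]
    if len(q)<20: return len(q),None
    (c,rr)=cv2.minEnclosingCircle((q[:,:2]*1000).astype(np.float32)); 
    return len(q),np.r_[q[:,:2].mean(0),np.array(c)/1000,rr/1000].round(4)
E
python3 - <<'E'
from h import *
C,im,d=snap('wrist'); save(im,'w2.png'); P=cloud(C,d); rims(P,JARS)
for n,z,r in(('grip',.0945,.014),('small',.0775,.026),('med',.0535,.033),('large',.029,.041),('giant',.005,.05)): print(n,disc(P,z,.524,.395,r))
S=np.load('scene.npz');Ps=cloud(cam('scene'),S['d']);print('scene grip',disc(Ps,.096,.524,.395,.014))
S=np.load('side.npz');Ps=cloud(cam('side'),S['d']);print('side grip',disc(Ps,.0945,.524,.395,.014))
print(ctrl.get_obs()['q'])
E
```

```text
t: 3.3
tool_pos: [0.5206, 0.3919, 0.2744]
tool_rot: [3.117, 0.382, -0.002]
contact_force: [0.0, 0.1, 0.9]
opening: 0.0853
small 97 [0.4775 0.0195] rms 0.0013 z 0.0533
medium 286 [0.4144 0.2375] rms 0.0015 z 0.0668
large few 0
giant few 0
grip (732, array([0.5173, 0.3955, 0.5167, 0.3955, 0.014 ]))
small (1477, array([0.5196, 0.3959, 0.5169, 0.3952, 0.0259]))
med (972, array([0.5284, 0.4007, 0.5162, 0.3961, 0.0329]))
large (1233, array([0.532 , 0.4014, 0.5162, 0.3966, 0.0411]))
giant (1522, array([0.5299, 0.3996, 0.5249, 0.3942, 0.0685]))
scene grip (137, array([0.5174, 0.3947, 0.5167, 0.3943, 0.0141]))
side grip (93, array([0.5147, 0.3962, 0.5152, 0.397 , 0.015 ]))
[ 5.30556260e-01  9.31514865e-02  1.49825816e+00 -5.02346469e-04
  1.55133123e+00  1.85832949e+00]
```

View pics/w2.png

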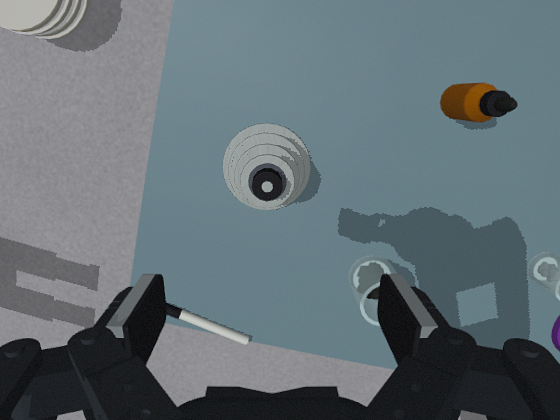

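The pile axis is at (0.5167, 0.3953); the picture shows it at about (267,185), and the layers are concentric. I'll go down for the smallest cover.

```bash
python3 -m handwheel '[-0.003,-0.0042,0.03,0,0,0, 0,0,0.04,0,0,0, 0,0,0.04,0,0,0, 0,0,0.03,0,0,0, 0,0,0.02,0,0,0, 0,0,0.02,0,0,0, 0,0,0.01,0,0,0, 0,0,0,0,0,0, 0,0,0,0,0,0]' 0 50
python3 -c "
from h import *
print(delta([.5167,.3953,.080]))"
```

```text
t: 4.25
tool_pos: [0.517, 0.3957, 0.0864]
tool_rot: [-3.118, -0.382, -0.002]
contact_force: [-0.3, 0.2, 0.7]
opening: 0.0853
(array([-0.0004,  0.0003,  0.0064]), [[0.97, 0.241, 0.001], [0.241, -0.97, 0.001], [0.001, -0.0, -1.0]])
```

```bash
python3 -m handwheel '[0,0,0.005,0,0,0, 0,0,0,0,0,0, 0,0,0,0,0,0]' 0 50
python3 -m handwheel '[0,0,0,0,0,0, 0,0,0,0,0,0, 0,0,0,0,0,0, 0,0,0,0,0,0, 0,0,0,0,0,0, 0,0,0,0,0,0, 0,0,0,0,0,0, 0,0,0,0,0,0]' 1 50
python3 -m handwheel '[0,0,-0.01,0,0,0, 0,0,-0.02,0,0,0, 0,0,-0.03,0,0,0, 0,0,-0.03,0,0,0, 0,0,0,0,0,0]'
python3 - <<'E'
from h import *
C,im,d=snap('wrist'); save(im,'w3.png'); P=cloud(C,d); o=ctrl.get_obs(); print(o['tool_pos'],o['opening'])
for n,z,r in(('small',o['tool_pos'][2]-.003,.026),('grip2',.0705,.014),('med',.0535,.033),('large',.029,.041)): print(n,disc(P,z,.517,.3955,r))
E
```

```text
t: 4.55
tool_pos: [0.5164, 0.3963, 0.0809]
tool_rot: [-3.118, -0.384, -0.001]
contact_force: [-0.5, 1.2, 0.4]
opening: 0.0854
t: 5.35
tool_pos: [0.5164, 0.3963, 0.0806]
tool_rot: [-3.118, -0.383, -0.001]
contact_force: [0.5, 0.3, 3.1]
opening: 0.0262
t: 5.85
tool_pos: [0.5188, 0.3978, 0.1769]
tool_rot: [-3.114, -0.383, -0.014]
contact_force: [-0.1, 0.4, 0.7]
opening: 0.0261
[0.51764181 0.39707102 0.17400879] 0.025686070602019266
small (2421, array([0.5339, 0.4019, 0.5195, 0.398 , 0.0259]))
grip2 (839, array([0.5201, 0.3969, 0.5167, 0.3959, 0.0139]))
med (3371, array([0.5261, 0.3983, 0.5161, 0.3959, 0.033 ]))
large (1971, array([0.5359, 0.4033, 0.5161, 0.3966, 0.041 ]))
```

View pics/w3.png

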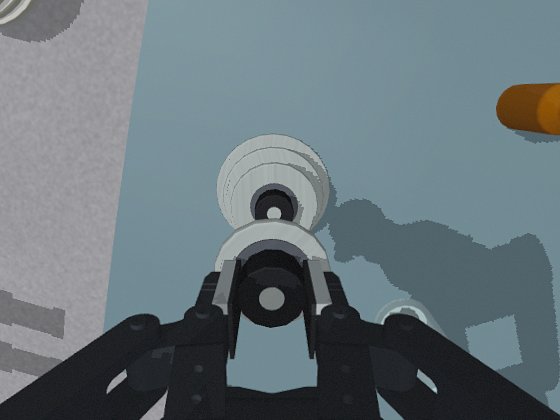

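The small cover is held level and the rest of the pile hasn't moved: the next grip is at (274,207). I'll carry the cover to the small jar.

```bash
python3 -m handwheel '[-0.0065,0.018,0,0,0,0, -0.013,0.0358,0,0,0,0, -0.013,0.0358,0,0,0,0, -0.013,0.0358,0,0,0,0, -0.013,0.0358,0,0,0,0, -0.013,0.0358,0,0,0,0, -0.013,0.0358,0,0,0,0, -0.013,0.0358,0,0,0,0, -0.013,0.0358,0,0,0,0, -0.013,0.0358,0.01,0,0,0, -0.0065,0.018,0.02,0,0,0, 0,0,0.02,0,0,0, 0,0,0.02,0,0,0, 0,0,0.01,0,0,0, 0,0,0,0,0,0, 0,0,0,0,0,0]'
python3 - <<'E'
from h import *
C,im,d=snap('wrist'); P=cloud(C,d); o=ctrl.get_obs(); print(o['tool_pos'],o['opening'])
rims(P,JARS); print(disc(P,o['tool_pos'][2]-.003,*o['tool_pos'][:2],.026)); print(delta([.477,.0175,.075]))
E
```

```text
t: 7.5
tool_pos: [0.4768, 0.0173, 0.0903]
tool_rot: [-3.118, -0.384, 0.001]
contact_force: [0.0, 0.2, -0.5]
opening: 0.0261
[0.47740456 0.01723394 0.09104535] 0.026005686179760137
small 703 [0.4775 0.018 ] rms 0.0014 z 0.0539
medium few 0
large few 0
giant few 0
(3425, array([0.4914, 0.0209, 0.4773, 0.0175, 0.026 ]))
(array([-0.0003, -0.0004,  0.016 ]), [[0.97, 0.243, 0.001], [0.243, -0.97, -0.0], [0.001, 0.0, -1.0]])
```

```bash
python3 -m handwheel '[0,0,0.01,0,0,0, 0,0,0.008,0,0,0, 0,0,0.004,0,0,0, 0,0,0.002,0,0,0, 0,0,0.001,0,0,0, 0,0,0,0,0,0, 0,0,0,0,0,0]'
python3 -m handwheel '[0,0,0.001,0,0,0, 0,0,0,0,0,0]'
python3 -m handwheel '[0,0,0.001,0,0,0, 0,0,0,0,0,0]'
```

```text
t: 8.25
tool_pos: [0.4771, 0.0171, 0.0656]
tool_rot: [3.118, 0.384, 0.001]
contact_force: [-0.0, 1.1, 0.0]
opening: 0.0259
t: 8.45
tool_pos: [0.4769, 0.0171, 0.0644]
tool_rot: [3.118, 0.384, 0.0]
contact_force: [-0.4, -0.1, 0.1]
opening: 0.0257
t: 8.65
tool_pos: [0.4771, 0.0171, 0.0636]
tool_rot: [3.118, 0.384, 0.0]
contact_force: [-0.6, 0.3, 3.3]
opening: 0.026
```

Contact at 3.3 N, at the height I predicted. I'll release and look.

```bash
python3 -m handwheel '[0,0,0,0,0,0, 0,0,0,0,0,0, 0,0,0,0,0,0, 0,0,0,0,0,0, 0,0,0,0,0,0]' 0
python3 -m handwheel '[0,0,-0.02,0,0,0, 0,0,-0.04,0,0,0, 0,0,-0.04,0,0,0, 0,0,0,0,0,0, 0,0,0,0,0,0]'
cat >> h.py <<'E'
def cover(n,jx,jy):
    "check cover on its jar in wrist view (disc centre) and scene"
    h=JARS[n][2]; r=JARS[n][3]+.004
    for c in('wrist','scene'):
        C,im,d=snap(c); P=cloud(C,d); o=-.001 if c=='wrist' else 0
        print(c,'disc',disc(P,h+.006+o,jx,jy,r),'grip',disc(P,h+.024+o,jx,jy,.014))
E
python3 - <<'E'
from h import *
cover('small',.477,.0172); save(np.load('wrist.npz')['im'],'w4.png'); print(delta([.5167,.3957,.17]))
E
```

```text
t: 9.15
tool_pos: [0.4768, 0.0171, 0.0633]
tool_rot: [-3.118, -0.384, 0.0]
contact_force: [0.1, 0.0, -0.2]
opening: 0.0855
t: 9.65
tool_pos: [0.4777, 0.017, 0.1647]
tool_rot: [3.117, 0.383, 0.004]
contact_force: [-0.5, 0.4, -1.5]
opening: 0.0854
wrist disc (2520, array([0.4813, 0.0183, 0.4776, 0.0173, 0.0258])) grip (1335, array([0.4781, 0.0174, 0.4773, 0.0172, 0.014 ]))
scene disc (149, array([0.4839, 0.0208, 0.4779, 0.0162, 0.026 ])) grip (75, array([0.4783, 0.0164, 0.4778, 0.0148, 0.0153]))
(array([ 0.1312, -0.3574, -0.008 ]), [[0.97, 0.242, -0.002], [0.242, -0.97, 0.0], [-0.002, -0.001, -1.0]])
```

View pics/w4.png

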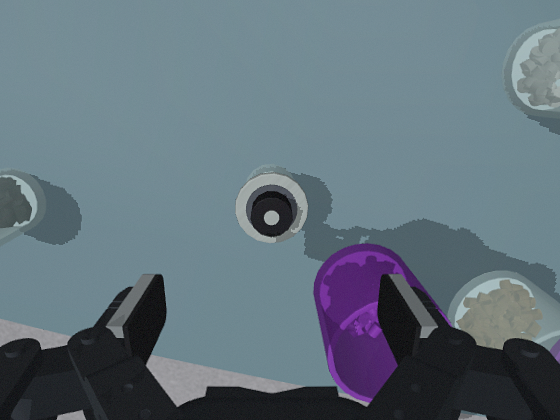

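The small cover sits centred at (270,207), within 1 mm. Back to the pile for the medium one.

```bash
python3 -m handwheel '[0.0065,-0.018,0,0,0,0, 0.0131,-0.0357,0,0,0,0, 0.0131,-0.0357,0,0,0,0, 0.0131,-0.0357,0,0,0,0, 0.0131,-0.0357,0,0,0,0, 0.0131,-0.0357,0,0,0,0, 0.0131,-0.0357,0,0,0,0, 0.0131,-0.0357,0,0,0,0, 0.0131,-0.0357,0,0,0,0, 0.0131,-0.0357,0,0,0,0, 0.0065,-0.018,0.02,0,0,0, 0,0,0.03,0,0,0, 0,0,0.03,0,0,0, 0,0,0.01,0,0,0, 0,0,0,0,0,0, 0,0,0,0,0,0]'
python3 -c "
from h import *
C,im,d=snap('wrist'); P=cloud(C,d); print(disc(P,.0705,.5165,.3959,.014),disc(P,.0535,.5165,.3959,.033))
print(delta([.5165,.3958,.0566]))"
```

```text
t: 11.35
tool_pos: [0.5176, 0.3955, 0.0737]
tool_rot: [-3.118, -0.383, -0.0]
contact_force: [0.5, 0.7, 0.7]
opening: 0.0856
(2862, array([0.5174, 0.3963, 0.5164, 0.396 , 0.0141])) (9582, array([0.521 , 0.3972, 0.5162, 0.396 , 0.0331]))
(array([-0.0017, -0.0004,  0.0183]), [[0.97, 0.242, 0.002], [0.242, -0.97, 0.001], [0.002, -0.001, -1.0]])
```

```bash
python3 -m handwheel '[-0.001,-0.0003,0.01,0,0,0, 0,0,0.007,0,0,0, 0,0,0,0,0,0, 0,0,0,0,0,0]'
python3 -m handwheel '[0,0,0,0,0,0, 0,0,0,0,0,0, 0,0,0,0,0,0, 0,0,0,0,0,0, 0,0,0,0,0,0, 0,0,0,0,0,0, 0,0,0,0,0,0, 0,0,0,0,0,0]' 1 50
python3 -m handwheel '[0,0,-0.01,0,0,0, 0,0,-0.02,0,0,0, 0,0,-0.03,0,0,0, 0,0,-0.03,0,0,0, 0,0,-0.01,0,0,0, 0,0,0,0,0,0, 0,0,0,0,0,0]'
python3 -c "
from h import *
C,im,d=snap('wrist'); P=cloud(C,d); o=ctrl.get_obs(); print(disc(P,o['tool_pos'][2]-.0035,*o['tool_pos'][:2],.033),disc(P,.0465,.5165,.3959,.014),disc(P,.029,.5165,.3959,.041))
print(o['tool_pos'],delta([.4139,.2367,.16]))"
```

```text
t: 11.8
tool_pos: [0.516, 0.3953, 0.056]
tool_rot: [3.118, 0.383, -0.001]
contact_force: [-0.3, -1.1, -1.0]
opening: 0.0855
t: 12.6
tool_pos: [0.5166, 0.3958, 0.0568]
tool_rot: [-3.118, -0.384, -0.001]
contact_force: [-0.2, 1.0, 2.6]
opening: 0.0259
t: 13.3
tool_pos: [0.5155, 0.395, 0.1547]
tool_rot: [3.117, 0.383, -0.003]
contact_force: [-0.2, -0.2, -1.7]
opening: 0.0259
(7598, array([0.5274, 0.3982, 0.5154, 0.395 , 0.0331])) (572, array([0.5227, 0.3983, 0.5179, 0.3968, 0.0135])) (5118, array([0.5306, 0.4005, 0.5165, 0.3966, 0.0409]))
[0.51508893 0.39482341 0.15387791] (array([-0.1365,  0.1289, -0.0055]), [[0.97, 0.242, -0.003], [0.242, -0.97, -0.002], [-0.004, 0.001, -1.0]])
```

```bash
python3 -m handwheel '[-0.013,0.0125,0,0,0,0, -0.022,0.0208,0,0,0,0, -0.022,0.0208,0,0,0,0, -0.022,0.0208,0,0,0,0, -0.022,0.0208,0,0,0,0, -0.022,0.0208,0.01,0,0,0, -0.0135,0.0124,0.02,0,0,0, 0,0,0.02,0,0,0, 0,0,0,0,0,0, 0,0,0,0,0,0, 0,0,0,0,0,0]'
python3 -c "
from h import *
C,im,d=snap('wrist'); P=cloud(C,d); o=ctrl.get_obs(); rims(P,JARS); print(disc(P,o['tool_pos'][2]-.0035,*o['tool_pos'][:2],.033))
print(o['tool_pos'],delta([.4141,.2366,.079]))"
```

```text
t: 14.45
tool_pos: [0.4156, 0.2378, 0.107]
tool_rot: [-3.118, -0.384, -0.001]
contact_force: [0.3, 1.1, -0.8]
opening: 0.0258
small few 0
medium 466 [0.4146 0.2371] rms 0.0009 z 0.0667
large few 0
giant few 0
(7596, array([0.4274, 0.241 , 0.4155, 0.2379, 0.0332]))
[0.41582705 0.23791588 0.10729299] (array([-0.002 ,  0.0009,  0.0283]), [[0.97, 0.243, 0.001], [0.243, -0.97, 0.001], [0.001, -0.0, -1.0]])
```

```bash
python3 -m handwheel '[-0.0015,0.0006,0.01,0,0,0, 0,0,0.01,0,0,0, 0,0,0.006,0,0,0, 0,0,0.002,0,0,0, 0,0,0.001,0,0,0, 0,0,0,0,0,0, 0,0,0,0,0,0]'
python3 -m handwheel '[0,0,0.001,0,0,0, 0,0,0,0,0,0]'
python3 -m handwheel '[0,0,0.001,0,0,0, 0,0,0,0,0,0]'
```

```text
t: 15.2
tool_pos: [0.414, 0.2365, 0.0776]
tool_rot: [-3.118, -0.383, -0.001]
contact_force: [0.3, -0.8, -0.1]
opening: 0.0262
t: 15.4
tool_pos: [0.4141, 0.2366, 0.0768]
tool_rot: [-3.118, -0.384, -0.002]
contact_force: [0.6, 0.3, 0.2]
opening: 0.0256
t: 15.6
tool_pos: [0.4144, 0.2366, 0.0767]
tool_rot: [3.118, 0.384, 0.002]
contact_force: [-1.6, -1.1, 6.6]
opening: 0.0261
```

```bash
python3 -m handwheel '[0,0,0,0,0,0, 0,0,0,0,0,0, 0,0,0,0,0,0, 0,0,0,0,0,0, 0,0,0,0,0,0]' 0
python3 -m handwheel '[0,0,-0.02,0,0,0, 0,0,-0.04,0,0,0, 0,0,-0.03,0,0,0, 0,0,0,0,0,0, 0,0,0,0,0,0]'
python3 - <<'E'
from h import *
cover('medium',.4143,.2367); C=cam('wrist',ctrl.get_obs()); z=np.load('wrist.npz'); print(delta([.5165,.3962,.16]))
E
```

```text
t: 16.1
tool_pos: [0.4136, 0.2364, 0.0751]
tool_rot: [3.118, 0.384, -0.0]
contact_force: [0.1, -0.3, -0.2]
opening: 0.0855
t: 16.6
tool_pos: [0.4141, 0.2366, 0.166]
tool_rot: [-3.118, -0.384, -0.003]
contact_force: [0.2, -0.2, -0.9]
opening: 0.0855
wrist disc (5435, array([0.4173, 0.2376, 0.4144, 0.237 , 0.0329])) grip (1471, array([0.415 , 0.2371, 0.4144, 0.237 , 0.014 ]))
scene disc (336, array([0.4196, 0.2369, 0.4139, 0.2354, 0.0334])) grip (95, array([0.4151, 0.2356, 0.4139, 0.2352, 0.0152]))
(array([ 0.1393, -0.1302,  0.0034]), [[0.97, 0.242, -0.002], [0.242, -0.97, -0.001], [-0.003, 0.0, -1.0]])
```

The medium cover is centred on its jar. Next is the large cover, with the grasp TCP at z = 0.0326.

```bash
python3 -m handwheel '[0.0133,-0.0122,0,0,0,0, 0.0225,-0.021,0,0,0,0, 0.0225,-0.021,0,0,0,0, 0.0225,-0.021,0,0,0,0, 0.0225,-0.021,0,0,0,0, 0.0225,-0.021,0,0,0,0, 0.0135,-0.013,0.02,0,0,0, 0,0,0.04,0,0,0, 0,0,0.04,0,0,0, 0,0,0.01,0,0,0, 0,0,0,0,0,0, 0,0,0,0,0,0]'
python3 -c "
from h import *
C,im,d=snap('wrist'); P=cloud(C,d); print(disc(P,.0465,.5165,.3959,.014),disc(P,.029,.5165,.3959,.041))
print(delta([.5165,.3960,.0326]))"
```

```text
t: 17.9
tool_pos: [0.518, 0.3968, 0.0565]
tool_rot: [-3.118, -0.383, -0.002]
contact_force: [-0.5, -0.4, 0.9]
opening: 0.0852
(2675, array([0.5173, 0.3969, 0.5163, 0.3966, 0.0141])) (15658, array([0.5206, 0.3977, 0.5163, 0.3965, 0.041 ]))
(array([-0.0026,  0.0007,  0.0251]), [[0.97, 0.242, 0.003], [0.242, -0.97, 0.002], [0.004, -0.001, -1.0]])
```

```bash
python3 -m handwheel '[-0.0015,0.0003,0.01,0,0,0, 0,0,0.01,0,0,0, 0,0,0.003,0,0,0, 0,0,0,0,0,0, 0,0,0,0,0,0]'
python3 -m handwheel '[0,0,0,0,0,0, 0,0,0,0,0,0, 0,0,0,0,0,0, 0,0,0,0,0,0, 0,0,0,0,0,0, 0,0,0,0,0,0, 0,0,0,0,0,0, 0,0,0,0,0,0]' 1 60
python3 -m handwheel '[0,0,-0.01,0,0,0, 0,0,-0.02,0,0,0, 0,0,-0.04,0,0,0, 0,0,-0.04,0,0,0, 0,0,-0.02,0,0,0, 0,0,-0.01,0,0,0, 0,0,0,0,0,0, 0,0,0,0,0,0]'
python3 -c "
from h import *
C,im,d=snap('wrist'); P=cloud(C,d); o=ctrl.get_obs(); print(disc(P,o['tool_pos'][2]-.0035,*o['tool_pos'][:2],.041),disc(P,.0225,.5165,.3959,.014),disc(P,.005,.5165,.3959,.05))
print(o['tool_pos'],delta([.6287,-.1738,.16]))"
```

```text
t: 18.45
tool_pos: [0.5159, 0.3958, 0.0322]
tool_rot: [3.118, 0.384, -0.0]
contact_force: [0.5, -0.2, 0.6]
opening: 0.0853
t: 19.25
tool_pos: [0.5163, 0.3961, 0.0329]
tool_rot: [-3.118, -0.383, -0.001]
contact_force: [0.2, 0.4, 3.0]
opening: 0.0258
t: 20.05
tool_pos: [0.515, 0.3953, 0.1703]
tool_rot: [3.117, 0.383, -0.004]
contact_force: [0.2, 0.0, -1.7]
opening: 0.0255
(14313, array([0.5273, 0.3985, 0.5155, 0.3956, 0.0409])) (230, array([0.5244, 0.399 , 0.5214, 0.3982, 0.0121])) (5573, array([0.5355, 0.4019, 0.5223, 0.3954, 0.0656]))
[0.51472712 0.39514829 0.16966692] (array([-0.0273,  0.5796,  0.0105]), [[0.97, 0.242, -0.004], [0.242, -0.97, -0.002], [-0.004, 0.001, -1.0]])
```

```bash
python3 -m handwheel '[-0.001,0.0193,0,0,0,0, -0.0018,0.0386,0,0,0,0, -0.0018,0.0386,0,0,0,0, -0.0018,0.0386,0,0,0,0, -0.0018,0.0386,0,0,0,0, -0.0018,0.0386,0,0,0,0, -0.0018,0.0386,0,0,0,0, -0.0018,0.0386,0,0,0,0, -0.0018,0.0386,0,0,0,0, -0.0018,0.0386,0,0,0,0, -0.0018,0.0386,0,0,0,0, -0.0018,0.0386,0,0,0,0, -0.0018,0.0386,0,0,0,0, -0.0018,0.0386,0.01,0,0,0, -0.0018,0.0386,0.01,0,0,0, -0.001,0.0193,0.02,0,0,0, 0,0,0.01,0,0,0, 0,0,0,0,0,0, 0,0,0,0,0,0]'
python3 -c "
from h import *
C,im,d=snap('wrist'); P=cloud(C,d); o=ctrl.get_obs(); rims(P,JARS); print(disc(P,o['tool_pos'][2]-.0035,*o['tool_pos'][:2],.041)); save(im,'w5.png')
print(o['tool_pos'],delta([.6287,-.1738,.0903]))"
```

```text
t: 22.0
tool_pos: [0.6291, -0.1717, 0.1216]
tool_rot: [-3.117, -0.384, 0.002]
contact_force: [-0.0, -0.8, -1.9]
opening: 0.0256
small 66 [0.4778 0.0109] rms 0.0005 z 0.0569
medium few 0
large 579 [ 0.63   -0.1743] rms 0.001 z 0.0788
giant few 0
(14226, array([ 0.6412, -0.1685,  0.6294, -0.1714,  0.041 ]))
[ 0.62979186 -0.17163499  0.12260039] (array([-0.0016,  0.0018,  0.0323]), [[0.97, 0.243, 0.0], [0.243, -0.97, 0.0], [0.0, -0.0, -1.0]])
```

View pics/w5.png

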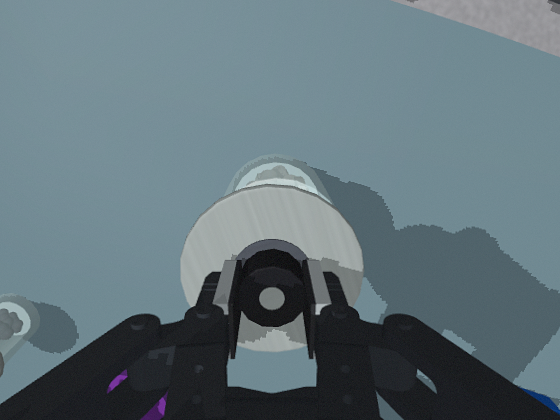

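```bash
python3 -m handwheel '[-0.0012,0.0022,0.01,0,0,0, 0,0,0.01,0,0,0, 0,0,0.007,0,0,0, 0,0,0.003,0,0,0, 0,0,0.001,0,0,0, 0,0,0,0,0,0, 0,0,0,0,0,0]'
python3 -m handwheel '[0,0,0.001,0,0,0, 0,0,0,0,0,0]'
python3 -m handwheel '[0,0,0.001,0,0,0, 0,0,0,0,0,0]'
```

```text
t: 22.75
tool_pos: [0.6296, -0.175, 0.0917]
tool_rot: [3.118, 0.384, 0.001]
contact_force: [-0.2, 0.5, -1.0]
opening: 0.0256
t: 22.95
tool_pos: [0.6294, -0.175, 0.0905]
tool_rot: [3.118, 0.383, 0.0]
contact_force: [0.3, 0.1, -1.0]
opening: 0.0256
t: 23.15
tool_pos: [0.6292, -0.1749, 0.0892]
tool_rot: [-3.118, -0.384, 0.0]
contact_force: [-0.2, -0.6, -1.2]
opening: 0.0251
```

```bash
python3 -m handwheel '[0.0,-0.0007,0.0005,0,0,0, 0,0,0,0,0,0]'
python3 -m handwheel '[0,0,0.001,0,0,0, 0,0,0,0,0,0]'
```

```text
t: 23.35
tool_pos: [0.6291, -0.1742, 0.0889]
tool_rot: [3.118, 0.384, 0.0]
contact_force: [0.1, 0.9, -1.8]
opening: 0.0255
t: 23.55
tool_pos: [0.6293, -0.1743, 0.0889]
tool_rot: [3.118, 0.384, 0.0]
contact_force: [-2.5, 0.4, 4.8]
opening: 0.0257
```

```bash
python3 -m handwheel '[0,0,0,0,0,0, 0,0,0,0,0,0, 0,0,0,0,0,0, 0,0,0,0,0,0, 0,0,0,0,0,0]' 0
python3 -m handwheel '[0,0,-0.02,0,0,0, 0,0,-0.04,0,0,0, 0,0,-0.02,0,0,0, 0,0,0,0,0,0, 0,0,0,0,0,0]'
python3 - <<'E'
from h import *
cover('large',.629,-.1742); print(delta([.5165,.3962,.16]))
E
```

```text
t: 24.05
tool_pos: [0.6291, -0.1742, 0.0877]
tool_rot: [-3.118, -0.384, 0.0]
contact_force: [0.1, 0.3, -0.2]
opening: 0.0855
t: 24.55
tool_pos: [0.6291, -0.1742, 0.1678]
tool_rot: [3.118, 0.383, 0.001]
contact_force: [-0.4, -0.0, -0.7]
opening: 0.0855
wrist disc (10101, array([ 0.6327, -0.1733,  0.6296, -0.1739,  0.0412])) grip (1602, array([ 0.6303, -0.174 ,  0.6298, -0.1742,  0.014 ]))
scene disc (487, array([ 0.631 , -0.1691,  0.6284, -0.1732,  0.0412])) grip (79, array([ 0.6288, -0.1729,  0.6285, -0.174 ,  0.0145]))
(array([ 0.03  , -0.58  ,  0.0067]), [[0.97, 0.242, -0.003], [0.242, -0.97, 0.001], [-0.003, -0.002, -1.0]])
```

The large cover is centred. Back for the giant cover, grasp TCP at z ≈ 0.0088.

```bash
python3 -m handwheel '[0.001,-0.0193,0,0,0,0, 0.002,-0.0387,0,0,0,0, 0.002,-0.0387,0,0,0,0, 0.002,-0.0387,0,0,0,0, 0.002,-0.0387,0,0,0,0, 0.002,-0.0387,0,0,0,0, 0.002,-0.0387,0,0,0,0, 0.002,-0.0387,0,0,0,0, 0.002,-0.0387,0,0,0,0, 0.002,-0.0387,0,0,0,0, 0.002,-0.0387,0,0,0,0, 0.002,-0.0387,0,0,0,0, 0.002,-0.0387,0,0,0,0, 0.002,-0.0387,0,0,0,0, 0.002,-0.0387,0,0,0,0, 0.001,-0.0189,0.02,0,0,0, 0,0,0.04,0,0,0, 0,0,0.04,0,0,0, 0,0,0,0,0,0, 0,0,0,0,0,0]'
python3 -m handwheel '[0,0,0.03,0,0,0, 0,0,0.005,0,0,0, 0,0,0,0,0,0, 0,0,0,0,0,0]'
python3 -c "
from h import *
C,im,d=snap('wrist'); P=cloud(C,d); print(disc(P,.0225,.5165,.3959,.014),disc(P,.005,.5165,.3959,.05))
m=(P[:,:,2]>.0028)&(P[:,:,2]<.0065)&(np.hypot(P[:,:,0]-.5165,P[:,:,1]-.396)<.056); q=P[m][:,:2]; print(np.percentile(q,[1,99],axis=0).round(4))
print(delta([.5165,.3962,.0088]))"
```

```text
t: 26.65
tool_pos: [0.516, 0.3955, 0.0664]
tool_rot: [3.117, 0.384, -0.005]
contact_force: [0.4, 0.4, 0.7]
opening: 0.0858
t: 27.05
tool_pos: [0.5187, 0.3964, 0.035]
tool_rot: [-3.117, -0.383, -0.004]
contact_force: [0.0, 0.8, -0.4]
opening: 0.0854
(2582, array([0.5164, 0.3968, 0.5154, 0.3966, 0.0141])) (24060, array([0.52  , 0.3977, 0.5214, 0.3871, 0.066 ]))
[[0.4695 0.3507]
 [0.5627 0.4431]]
(array([-0.0024, -0.0003,  0.0263]), [[0.97, 0.242, 0.003], [0.242, -0.97, 0.002], [0.003, -0.001, -1.0]])
```

```bash
python3 -m handwheel '[-0.0022,-0.0005,0.01,0,0,0, 0,0,0.01,0,0,0, 0,0,0.003,0,0,0, 0,0,0,0,0,0, 0,0,0,0,0,0]'
python3 -c "
from h import *
print(delta([.5158,.3965,.0088]))"
```

```text
t: 27.6
tool_pos: [0.5152, 0.3956, 0.0095]
tool_rot: [3.118, 0.384, -0.001]
contact_force: [0.2, -0.4, 0.6]
opening: 0.0854
(array([ 0.0008, -0.0007,  0.0007]), [[0.97, 0.242, -0.0], [0.242, -0.97, -0.0], [-0.001, 0.0, -1.0]])
```

```bash
python3 -m handwheel '[0.0004,-0.0004,0,0,0,0, 0,0,0,0,0,0, 0,0,0,0,0,0, 0,0,0,0,0,0, 0,0,0,0,0,0, 0,0,0,0,0,0, 0,0,0,0,0,0, 0,0,0,0,0,0]' 1 70
python3 -m handwheel '[0,0,-0.01,0,0,0, 0,0,-0.02,0,0,0, 0,0,-0.04,0,0,0, 0,0,-0.04,0,0,0, 0,0,-0.03,0,0,0, 0,0,-0.01,0,0,0, 0,0,0,0,0,0, 0,0,0,0,0,0]'
python3 -c "
from h import *
C,im,d=snap('wrist'); P=cloud(C,d); o=ctrl.get_obs(); print(disc(P,o['tool_pos'][2]-.0035,*o['tool_pos'][:2],.05))
print(o['tool_pos'],delta([.4097,-.2235,.16]))"
```

```text
t: 28.4
tool_pos: [0.516, 0.3965, 0.0104]
tool_rot: [-3.118, -0.383, -0.001]
contact_force: [-0.5, -1.0, 4.9]
opening: 0.0248
t: 29.2
tool_pos: [0.5146, 0.3955, 0.1574]
tool_rot: [3.117, 0.383, -0.005]
contact_force: [-0.3, -1.4, -2.0]
opening: 0.0252
(23397, array([0.5269, 0.3987, 0.514 , 0.3955, 0.0501]))
[0.51422219 0.39530668 0.15663097] (array([-0.2514,  0.575 , -0.0013]), [[0.97, 0.242, -0.004], [0.242, -0.97, -0.003], [-0.005, 0.001, -1.0]])
```

```bash
python3 -m handwheel '[-0.0084,0.0192,0,0,0,0, -0.0168,0.0383,0,0,0,0, -0.0168,0.0383,0,0,0,0, -0.0168,0.0383,0,0,0,0, -0.0168,0.0383,0,0,0,0, -0.0168,0.0383,0,0,0,0, -0.0168,0.0383,0,0,0,0, -0.0168,0.0383,0,0,0,0, -0.0168,0.0383,0,0,0,0, -0.0168,0.0383,0,0,0,0, -0.0168,0.0383,0,0,0,0, -0.0168,0.0383,0,0,0,0, -0.0168,0.0383,0,0,0,0, -0.0168,0.0383,0,0,0,0, -0.0168,0.0383,0,0,0,0, -0.0084,0.0192,0,0,0,0, 0,0,0.01,0,0,0, 0,0,0.01,0,0,0, 0,0,0,0,0,0, 0,0,0,0,0,0]'
python3 -c "
from h import *
C,im,d=snap('wrist'); P=cloud(C,d); o=ctrl.get_obs(); rims(P,JARS); print(disc(P,o['tool_pos'][2]-.0035,*o['tool_pos'][:2],.05)); save(im,'w6.png')
print(o['tool_pos'],delta([.4097,-.2236,.107]))"
```

```text
t: 31.25
tool_pos: [0.41, -0.2208, 0.1383]
tool_rot: [-3.116, -0.386, 0.003]
contact_force: [-0.5, -0.9, -1.5]
opening: 0.0252
small few 0
medium few 0
large few 0
giant 292 [ 0.411  -0.2237] rms 0.0005 z 0.0934
(17139, array([ 0.4208, -0.2168,  0.4097, -0.2209,  0.0497]))
[ 0.41043435 -0.22119435  0.13919273] (array([-0.0013,  0.0022,  0.0322]), [[0.97, 0.244, -0.001], [0.244, -0.97, 0.001], [-0.001, -0.001, -1.0]])
```

View pics/w6.png

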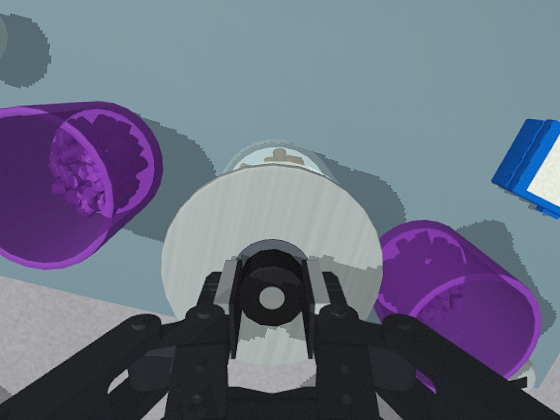

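The giant cover is level over its jar, with beige stock visible at (280,157). I'll fine-tune and lower it.

```bash
python3 -m handwheel '[-0.0006,0.0018,0.01,0,0,0, 0,0,0.01,0,0,0, 0,0,0.006,0,0,0, 0,0,0.003,0,0,0, 0,0,0.001,0,0,0, 0,0,0,0,0,0, 0,0,0,0,0,0]'
python3 -m handwheel '[0,0,0.001,0,0,0, 0,0,0,0,0,0]'
```

```text
t: 32.0
tool_pos: [0.4105, -0.2244, 0.1102]
tool_rot: [3.118, 0.383, 0.001]
contact_force: [1.1, 0.9, -1.2]
opening: 0.025
t: 32.2
tool_pos: [0.4103, -0.2243, 0.109]
tool_rot: [3.118, 0.384, 0.0]
contact_force: [-0.5, 0.2, -0.9]
opening: 0.0247
```

```bash
python3 -m handwheel '[-0.0002,-0.0005,0.002,0,0,0, 0,0,0,0,0,0, 0,0,0,0,0,0]'
python3 -m handwheel '[0,0,0.001,0,0,0, 0,0,0,0,0,0]'
python3 -m handwheel '[0,0,0.001,0,0,0, 0,0,0,0,0,0]'
```

```text
t: 32.5
tool_pos: [0.4099, -0.2237, 0.1067]
tool_rot: [-3.118, -0.384, 0.0]
contact_force: [0.6, -0.2, -1.3]
opening: 0.0252
t: 32.7
tool_pos: [0.4099, -0.2237, 0.1057]
tool_rot: [-3.118, -0.383, 0.0]
contact_force: [0.4, 0.5, -2.4]
opening: 0.0249
t: 32.9
tool_pos: [0.41, -0.2239, 0.1054]
tool_rot: [-3.118, -0.384, 0.0]
contact_force: [-2.9, 0.7, 3.5]
opening: 0.0254
```

Contact. I'll release, retract and check everything.

```bash
python3 -m handwheel '[0,0,0,0,0,0, 0,0,0,0,0,0, 0,0,0,0,0,0, 0,0,0,0,0,0, 0,0,0,0,0,0]' 0
python3 -m handwheel '[0,0,-0.02,0,0,0, 0,0,-0.04,0,0,0, 0,0,-0.04,0,0,0, 0,0,-0.04,0,0,0, 0,0,-0.04,0,0,0, 0,0,0,0,0,0, 0,0,0,0,0,0]'
python3 - <<'E'
from h import *
cover('giant',.41,-.2238); save(np.load('wrist.npz')['im'],'w7.png'); save(np.load('scene.npz')['im'],'s7.png')
S=np.load('scene.npz');P=cloud(cam('scene'),S['d'])
for n,(x,y,h,r) in JARS.items(): print(n,disc(P,h+.006,x,y,r+.004))
hm=(P[:,:,2]>.02)&(P[:,:,2]<.2)
for n,x,y in(('box',.484,-.43),('drop',.64,.21)):
    q=P[hm&(np.hypot(P[:,:,0]-x,P[:,:,1]-y)<.06)]; print(n,q.min(0).round(3),q.max(0).round(3))
E
```

```text
t: 33.4
tool_pos: [0.41, -0.2238, 0.1048]
tool_rot: [3.118, 0.384, 0.0]
contact_force: [-0.0, 0.6, -0.2]
opening: 0.0854
t: 34.1
tool_pos: [0.4104, -0.2242, 0.2861]
tool_rot: [3.116, 0.383, 0.003]
contact_force: [-0.3, -0.3, -0.4]
opening: 0.0852
wrist disc (8234, array([ 0.4121, -0.2233,  0.4098, -0.2238,  0.05  ])) grip (781, array([ 0.4102, -0.2238,  0.4097, -0.2236,  0.0142]))
scene disc (523, array([ 0.4129, -0.2208,  0.4105, -0.2255,  0.0516])) grip (51, array([ 0.4096, -0.2236,  0.4097, -0.2249,  0.0152]))
small (145, array([0.4837, 0.0204, 0.478 , 0.0157, 0.026 ]))
medium (350, array([0.4198, 0.2373, 0.4142, 0.2351, 0.0334]))
large (482, array([ 0.6313, -0.1694,  0.6271, -0.1737,  0.0421]))
giant (523, array([ 0.4129, -0.2208,  0.4105, -0.2255,  0.0516]))
box [ 0.45  -0.478  0.02 ] [ 0.517 -0.383  0.038]
drop [0.62 0.19 0.02] [0.658 0.228 0.108]
```

View pics/w7.png

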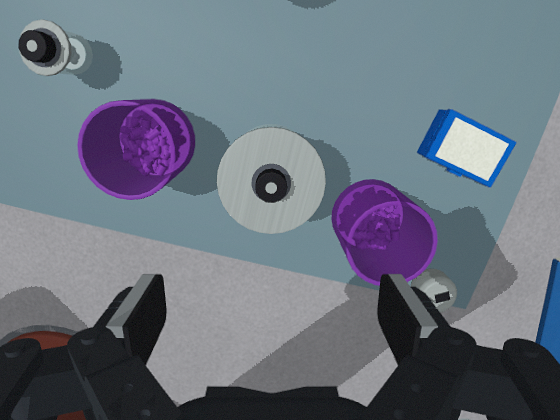

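View pics/s7.png

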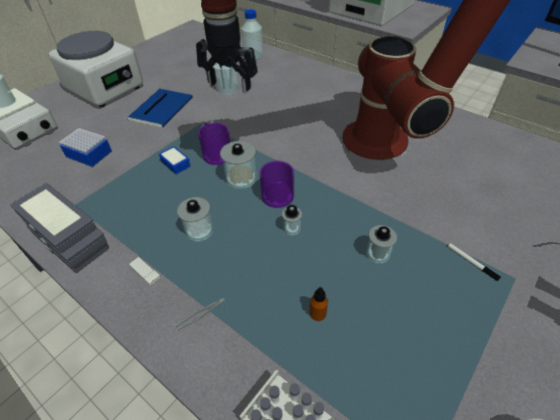

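All four jars wear their own cover, grip up: (238,152), (195,210), (292,215) and (382,238). The dropper and slide box are where they were and the arm is clear, so I'm handing in.

```bash
python3 -c "
from h import *
print(ctrl.get_obs()['t'],ctrl.finish_job())"
```

```text
the job is handed in; nothing more can be done
34.2 None
```

All four covers are on the jars of their own size, grip up, and I handed the job in at 34.2 s of the 102 s allowed. I took the pile apart from the top, smallest cover first. Each cover was set down at about 3–7 N of contact, and the gripper was open and clear before I handed in.

- **Centring:** each wrist-camera check right after release put the cover within about 1 mm of the jar position I had measured. The scene camera agreed to about 2 mm, which is roughly its calibration error. I did not re-measure the jar rims after covering them.
- **Bystanders:** the dropper bottle and slide box measured within about 1 mm of where they started. In the last pictures the jars and the purple decoys look unmoved.
- **Failed or disagreeing checks:** no final check failed. The enclosing-circle fit of the giant cover's disc gave wrong radii while it lay on the bench, because it also picked up bench points, so I used the grip to locate it instead.

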